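# Dial open the padlock of the instrument chest and hold it up

## Robot

A 6-joint arm with a two-finger parallel gripper is mounted at the origin on the work surface. World frame = base frame: x ahead of the robot, y to its left, z up, the work surface at z = 0. Lengths are in m, angles in rad, forces in N, time in s.
With the tool pointing down it reaches from about 0.35 to 0.875 m from the base axis. Payload 15.5 kg.
Tool frame: the origin (TCP) lies midway between the tips of the shut fingers; the grasp point (between the pads) lies 19 mm behind it; z points along the fingers, y is the line along which they close (so a half turn about z gives the same grasp; the last joint's range is limited). The gripper opens to 85 mm and grips with 20 to 120 N. Pads are 22 mm wide; open, the fingers measure 114 mm over their backs; the gripper's body (76 mm by 85 mm) begins 54 mm behind the grasp point. The pads swing forward as they close: fully open they stand 13 mm farther back than shut.
Start: joints at [-1.236, 0.494, 1.345, -0, 1.302, -0.096], TCP at [0.261, -0.568, 0.231] pointing down, gripper open.
Joint ranges: [-2.91, 2.91], [-0.82, 2.16], [0.22, 2.67], [-1.22, 4.37], [0.12, 2.79], [-3.08, 3.08]. Speed limits (rad/s): [1.89, 1.89, 2.57, 3.01, 3.01, 3.01].

## Interface

Orientations are given as a rotation vector (axis times angle).
In Python, from cell import robot, optics, ticket gives the robot as it stands.
- The arm moves only by the tool play_rows, never from a script. Its argument "rows" is a list of rows, each a list of 6 numbers: the shift along the tool's x, y, z in units of 40 mm (1.0 is 40 mm), then the turn, a rotation vector about the tool's x, y, z in degrees. In form: [[x, y, z, wx, wy, wz], ...]. A call has 1 to 12 rows; each row shifts and turns the commanded pose from where the row before left it, along the tool's axes as they then stand; what a row does not reach is not made up. A row lasts 1/8 s, in which the tool goes at most 62.5 mm and 10.7 degrees, less where a joint would pass 70% of its speed; a pose out of reach is approached as far as the arm can. A call is refused whole if a number of a shift passes 1 or a number of a turn 10.7, either way. A call with a gripper value outside its range is refused whole. "hand" is the finger opening in mm, from 0 to 85.4, set as the call begins (left out, the last holds). The fingers move at their own pace and stop on an object; "newtons" is the grip in N (left out, the last holds). Time passes only in rows, so rows that do not move let the fingers close. It gives the time, the measured TCP pose, the force, the opening and the grip force at its end, in the units of the state.
- robot.state(): the state, without advancing time (a new reading comes with each control period).
- optics.read_camera(name): name is "side" or "top" or "wrist"; returns a dict with "color" (384x512x3 uint8, red, green, blue), "range_z" (384x512 float32, m along the optical axis (not along the pixel's ray), 0 where there is no reading), "vfov" (degrees; the focal length in pixels is half the picture's height over the tangent of half this angle, whatever the lens; pixels are square), "cx", "cy" (the principal point, pixels), "k1" (the pictures are not rectified: a ray, as slopes to the right and down, at radius r is drawn at 1 + k1 r^2 times it, then the intrinsics apply), "R" (3x3) and "t" (3): a world point X has camera coordinates R X + t; the wrist camera has in their place "mount" (4x4, takes a point from camera to tool coordinates, whose origin is the TCP and whose axes are the flange's). Camera axes: x right, y down, z forward; pixel columns grow to the right and rows downward; lengths in m; the calibration is good to about 2 mm. A picture is of the moment at which its call begins: read the wrist's pose just before it.
- ticket.finish_job(): hands the job in; it is judged then, once.
The state is a dict: "time_s": time; "joints": joint angles; "qd": joint speeds; "joint_efforts": joint torques, N m; "position": TCP position; "orientation": TCP orientation; "wrist_force": force on the tool from outside, world axes, zero at the start; "ft_torque": the same for the moment, N m; "finger_gap": finger opening in m; "grasp_force": force on a finger pad.
Only numpy, scipy, OpenCV 4.12 (cv2) and the standard library are available. Lean on these libraries where they do the work, as an engineer would, in place of code of your own. Each camera call takes 0.05 s, during which the arm holds its last target. There are 200 camera calls.

## Task

Unlock the blue instrument chest: turn the padlock's dial clockwise until the green mark clicks in at the red index, then anticlockwise until the yellow mark clicks in at the index. Without forcing anything, pull the lock body away from the staple so that the shackle slides fully open, then free the open lock from the staple. Hold it up, still open, level with the dial on top, at least 10 cm above the chest's lid, and finish while holding it still there, leaving the things standing around where they are.

Things in the scene. Friction and masses are not known exactly. Their poses are not given: they have to be found in the camera images.
- case: blue steel chest, 280 (x) x 400 (y) x 100 mm high, fixed to the bench. Origin: centre of its underside; lid at z = 100 mm. Its two lid leaves meet in a seam at y = 0, bridged by a steel hasp strap. On the -y leaf lies a black rubber wear pad, 3 mm thick, flush with the strap's top; the padlock lies on it.
- staple: steel staple, fixed to the lid: upright tab 6 mm thick in the chest's x, top 24 mm above the pad. Origin: mid thickness, 12 mm above the pad. Along y: inner post -4.5 to 4.5 mm, eye 4.5 to 16.5, outer post 16.5 to 22.5; eye from 12 mm below to 6 above the origin, bar over it. Toe leg of the shackle runs through the eye along x, inner post stands inside the shackle, heel leg passes outside.
- lock: combination padlock, 0.3 to 0.45 kg, loose on the pad, dial up. Origin: centre of the body's underside; x to the shackle, z up. Brass body 52 (x) x 50 (y) x 24 mm; its flat y sides can be gripped. Black dial 40.6 mm wide, top at z = 28.5 mm; knurled round knob on it 24 mm wide, 28.5 to 42.5 mm. Over 40 N between lock and staple counts as forcing.
- knob (a point): point on the dial's axis at mid height of the knob, 35.5 mm above the lock's underside. While the dial is turned the lock's body may swing some 0.2 rad in its play (about 4 mm along x, 2.5 mm to each side on the staple); square it up before pulling, or its legs rub on the staple.
- index (a point): red index, a 5 mm mark on top of the body, on its +x side just outside the dial
- green (a point): green mark, 7 x 6 mm, at the dial's rim, 17 mm from the axis: first number. It turns with the dial.
- yellow (a point): yellow mark, 7 x 6 mm, at the dial's rim, 60 deg clockwise of the green one: second number. Inside are two discs: turning clockwise picks up the second and drags it along, turning back leaves it. So it must be left with the green mark at the index, overshoot included, within 0.12 rad; after more overshoot, go a full turn anticlockwise and start again.
- dial (a joint): angle of the dial in the lock (rad), growing clockwise seen from above; 1.571 = green at the index, 0.524 = yellow at the index. Clicks every 0.524 rad (0.04 N m to leave a notch; let go, it snaps into the nearest). Starts at -0.524, 0 or 0.524, always short of green.
- toe (a point): tip of the shackle's short (toe) leg, y = +10.5 mm in the lock's frame; heel leg at y = -10.5. Shackle 7 mm round, axis 12 mm above the lock's underside. Shut: toe 4 mm deep in the body, 10 mm between the body's +x face and the crown. Open: tip 13 mm clear of the face; with the 6 mm tab in that gap (face 3 to 4 mm from the tab) the lock lifts straight up off the staple.
- shackle (a joint): how far the shackle has slid out of the body (m): 0 shut, 0.017 fully open; stays where left (friction 3 N). With the numbers dialled it opens when the body is pulled to the lock's -x, its crown held by the staple; otherwise it stops within 1 mm.
- test_block: bystander: steel reference disc, 64 mm across, 15 mm high, loose on the lid; origin at its underside
- specimen: bystander: black resin specimen mount, 30 mm across, 20 mm high, loose on the lid; origin at its underside
- bottle: bystander: blue jar with white cap, 52 mm across, 110 mm high, loose on the bench beside the chest; origin at its underside
Mind the look-alikes: they are no part of the job. Of the things like the lock, leave any that is brown, orange or purple; of the rest the smaller one is meant.

How it is judged:
On the way, in this order (a step that is already met when the one before it is completed fails the run):
1. the green mark stands at the index (value of joint dial between 1.421 and 1.721 rad), for 0.1 s.
2. the yellow mark stands at the index (value of joint dial between 0.374 and 0.674 rad), for 0.2 s.
3. the shackle is pulled open (value of joint shackle above 0.014 m), for 0.1 s.
At the end, for the whole second after the job is handed in: the lock is held still by the fingers alone, its underside more than 9 cm above the lid, its dial up within 0.3 rad, its shackle still open by more than 12 mm, clear of the chest; the three bystanders within 20 mm of where they stood (value of joint shackle above 0.012 m and z of lock in the frame of case above 0.19 m and angle between lock's own z axis and vertical below 0.3 rad and contact force between the fingers and lock above 2 N and contact force between lock and case below 0.1 N and linear speed of lock below 0.03 m/s and angular speed of lock below 0.3 rad/s and distance of each of test_block, specimen, bottle from where it was at the start of the episode below 0.02 m); the arm keeps its last pose, push and grip.
It fails at once if the lock is forced: more than 40 N between lock and staple (contact force between lock and staple above 40 N).
It fails at once if a bystander is pushed away by more than 20 mm (distance of any of test_block, specimen, bottle from where it was at the start of the episode above 0.02 m).
It also fails if it takes over 67 s, if anything falls off the work surface, if the arm or the gripper's body presses on something with over 40 N, if the wrist force passes 120 N, or if a joint passes its speed limit or range.

## Working session

There is one attempt and no reset: what is moved stays moved. The work goes in short steps, Python scripts to look and compute and a tool call to move; the robot and the scene stay as the last step left them, time stands still between calls to the robot, and variables do not carry over. Pictures are saved under pics/ and viewed, at most 10 in all, crops included, and the job is handed in when it is done.

Besides the shell and the picture viewer there is one more tool, called after ">>>" by a JSON object that holds its "api" and its "payload", one argument or row to a line. play_rows: Moves the arm, as the interface text tells. Its arguments: {"type":"object","properties":{"rows":{"type":"array","items":{"type":"array","items":{"type":"number"}}},"hand":{"type":"number"},"newtons":{"type":"number"}},"required":["rows"]}

```bash
ls; mkdir -p pics; cat > h.py <<'E'
import numpy as np, cv2
from scipy.spatial.transform import Rotation as Ro
from cell import robot, optics, ticket
def cam(n):
    s=robot.state(); c=optics.read_camera(n)
    c['f']=192/np.tan(np.radians(c['vfov'])/2)
    if 'mount' in c and c.get('mount') is not None:
        T=np.eye(4);T[:3,:3]=Ro.from_rotvec(s['orientation']).as_matrix();T[:3,3]=s['position']
        M=T@np.array(c['mount']);c['Rw']=M[:3,:3];c['o']=M[:3,3]
    else:
        R=np.array(c['R']);c['Rw']=R.T;c['o']=-R.T@np.array(c['t'])
    return c
def ray(c,u,v):
    d=np.array([(u-c['cx'])/c['f'],(v-c['cy'])/c['f']]);x=d.copy()
    for _ in range(30): x=d/(1+c['k1']*(x@x))
    return c['Rw']@np.array([x[0],x[1],1.])
def atz(c,u,v,z):
    d=ray(c,u,v);return c['o']+d*(z-c['o'][2])/d[2]
def atd(c,u,v):
    return c['o']+ray(c,u,v)*float(c['range_z'][int(round(v)),int(round(u))])
def save(c,name,box=None,k=1):
    im=c['color'][:,:,::-1]
    if box: im=im[box[1]:box[3],box[0]:box[2]]
    cv2.imwrite('pics/'+name,cv2.resize(im,None,fx=k,fy=k,interpolation=cv2.INTER_CUBIC))
E
python3 - <<'E'
from h import *
import pickle
for n in ('top','side'):
    c=cam(n); save(c,n+'0.png',k=1.5); pickle.dump(c,open(n+'.pkl','wb')); print(n,c['o'],c['vfov'],c['k1'],c['Rw'][:,0],c['Rw'][:,1])
print(robot.state())
E
```

```text
pics
top [4.21938397e-01 1.07390209e-04 1.12355320e+00] 50.48904325995556 -0.14727474911003363 [-0.01115187 -0.99973435  0.02017111] [-0.99356008  0.00880378 -0.11296394]
side [-0.10857601  0.58863703  0.77335508] 52.497392647922716 -0.1211184817174819 [-0.68988912 -0.72380006  0.01290235] [-0.45945264  0.42401438 -0.78045825]
{'time_s': 0.1, 'joints': array([-1.23554428e+00,  4.94130094e-01,  1.34602071e+00, -9.82756238e-06,
        1.30247127e+00, -9.54959396e-02]), 'qd': array([-0.00145017, -0.00224893, -0.00145798, -0.00091663, -0.00446076,
       -0.00017241]), 'joint_efforts': array([ 1.75683403e-03, -8.83585167e+01, -3.84561896e+01, -2.96269172e-04,
        5.28349556e-03, -9.24910410e-06]), 'position': array([ 0.26087603, -0.56763368,  0.23077066]), 'orientation': array([-3.06801278e+00, -6.71184371e-01,  2.08088362e-04]), 'wrist_force': array([ 0.43868202,  0.10863909, -0.5123209 ]), 'ft_torque': array([-0.02475482,  0.01444288,  0.01535691]), 'grasp_force': 0.0, 'finger_gap': 0.08518465191097416}
```

View pics/top0.png

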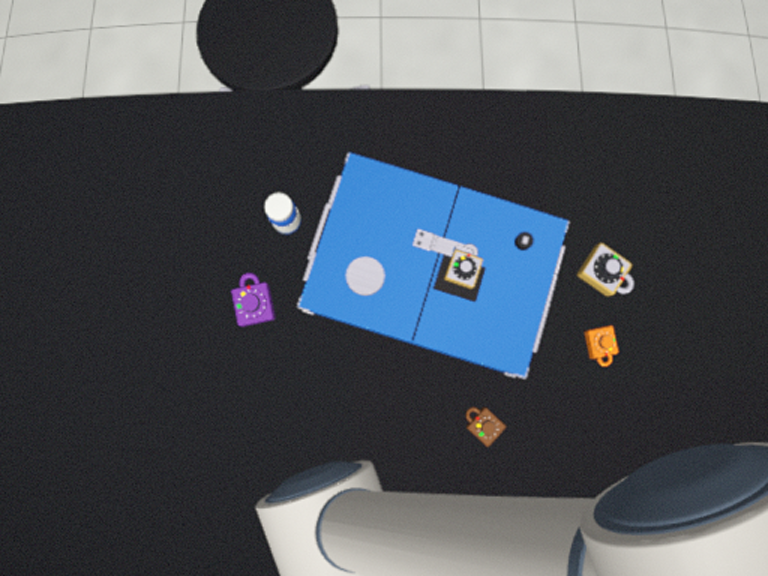

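View pics/side0.png

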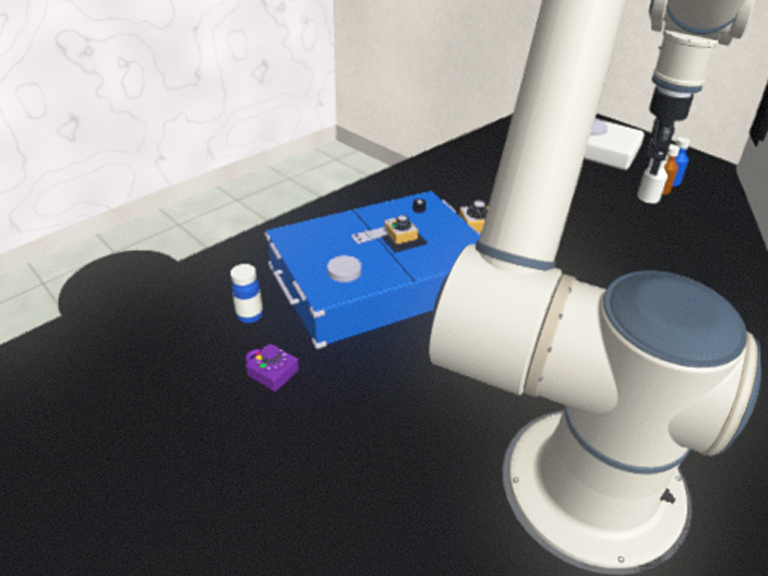

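The top view shows five padlock-like things: brass on the chest at (464,267), larger brass at (606,268), orange at (601,345), brown at (486,426) and purple at (252,302). The smaller brass one, lying at the staple, is the one meant. I'll check it in a close crop.

```bash
python3 - <<'E'
from h import *
import pickle
c=pickle.load(open('top.pkl','rb'))
save(c,'crop1.png',(265,140,365,215),8)
P=[atz(c,u/1.5,v/1.5,.1) for u,v in ((347,155),(568,222),(302,309),(524,374))]
for p in P: print(p.round(4))
ctr=np.mean(P,0);print('case',ctr, 'xdir',np.degrees(np.arctan2(*( (P[0]-P[2]+P[1]-P[3])[[1,0]]))),'ydir',np.degrees(np.arctan2(*((P[0]-P[1]+P[2]-P[3])[[1,0]]))))
for n,u,v,z in (('knob',466,266,.1455),('disc',365,276,.115),('spec',524,240,.12),('jar',279,205,.11)): print(n,atz(c,u/1.5,v/1.5,z).round(4),atd(c,u/1.5,v/1.5).round(4))
E
```

```text
[0.776 0.045 0.1  ]
[ 0.6553 -0.3395  0.1   ]
[0.5077 0.1212 0.1   ]
[ 0.3941 -0.2515  0.1   ]
case [ 0.58328499 -0.10618217  0.1       ] xdir -17.237292361626462 ydir 72.8060108862254
knob [ 0.5716 -0.1501  0.1455] [ 0.5712 -0.1497  0.1482]
disc [0.5607 0.0147 0.115 ] [0.5607 0.0147 0.115 ]
spec [ 0.6194 -0.2544  0.12  ] [ 0.6189 -0.2538  0.1226]
jar [0.6849 0.1606 0.11  ] [0.6837 0.1599 0.1148]
```

View pics/crop1.png

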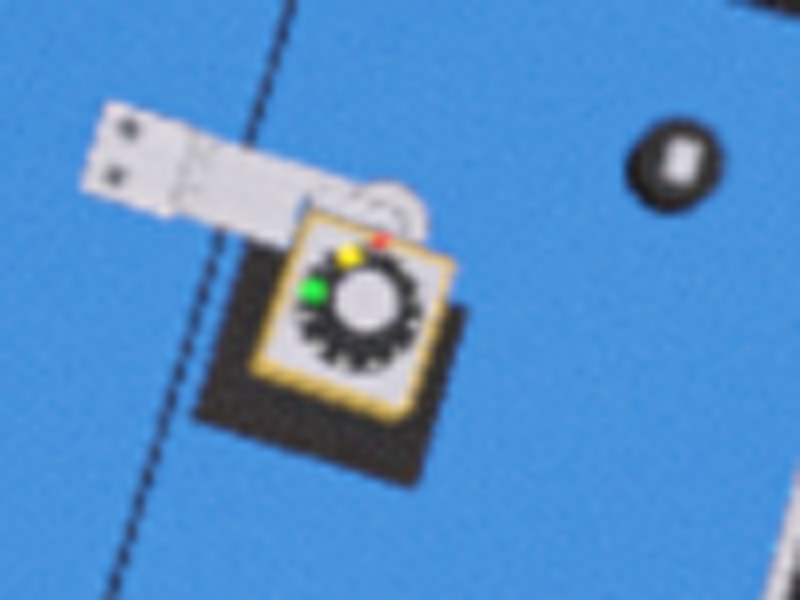

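The crop shows the lock at the staple: knob centre (365,298), red index (380,241), yellow (349,256) and green (314,290). Green is about 90° anticlockwise of the index, so the dial is near 0. I'll move above it.

>>> {"api": "play_rows", "payload": {
  "rows": [
    [0.95,-0.52,0,0,0,0],
    [0.95,-0.52,0,0,0,0],
    [0.95,-0.52,0,0,0,0],
    [0.95,-0.52,0,0,0,0],
    [0.95,-0.52,0,0,0,0],
    [0.95,-0.52,0,0,0,0],
    [0.95,-0.52,0,0,0,0],
    [0.95,-0.52,0,0,0,0],
    [0.95,-0.52,0,0,0,0],
    [0.95,-0.52,0,0,0,0],
    [0.95,-0.52,0,0,0,0],
    [0,0,0,0,0,0]
  ]
}}

```text
time_s: 1.6
position: [0.5464, -0.1831, 0.2309]
orientation: [-3.067, -0.676, 0.0]
wrist_force: [0.2, -0.3, 0.1]
finger_gap: 0.0854
grasp_force: 0.0
```

```bash
python3 - <<'E'
from h import *
import pickle
c=cam('wrist');pickle.dump(c,open('w1.pkl','wb')); save(c,'w1.png',k=1.5)
s=robot.state();print(s['position'],s['orientation'],s['joints'],s['time_s']);print(np.array(c['mount']).round(3),c['vfov'])
E
```

```text
[ 0.54558318 -0.18439181  0.23094078] [-3.06797193e+00 -6.74743155e-01  8.28092712e-04] [-4.29548809e-01  4.25027504e-01  1.46951449e+00 -8.36155327e-05
  1.24765118e+00  7.08304480e-01] 1.65
[[-0.    -0.961 -0.277  0.072]
 [ 1.    -0.001  0.001 -0.   ]
 [-0.001 -0.277  0.961 -0.142]
 [ 0.     0.     0.     1.   ]] 64.85150370212679
```

View pics/w1.png

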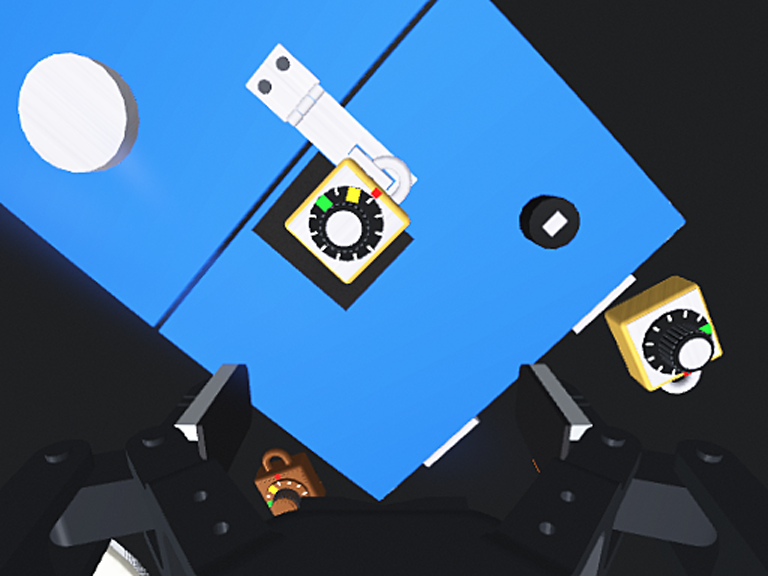

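The wrist view shows the lock's top corners near (347,160), (409,224), (347,276) and (287,220), the index at (376,193), green at (325,203), yellow at (353,195) and the knob at (344,228).

```bash
python3 - <<'E'
from h import *
import pickle
c=pickle.load(open('w1.pkl','rb'))
A=lambda u,v,z:atz(c,u/1.5,v/1.5,z)
k=A(344,228,.1455);print('knob',k, atd(c,344/1.5,228/1.5))
an=lambda p:np.degrees(np.arctan2(p[1],p[0]))
p1,p2=A(434,3,.1),A(158,328,.1);print('seam',an(p1-p2))
for n,u,v,z in (('index',376,193,.127),('green',325,203,.1315),('yellow',353,195,.1315)):
    p=A(u,v,z);print(n,p,an(p-k))
C=[A(u,v,.127) for u,v in((347,160),(409,224),(347,277),(287,221))]
print('lockx',an(C[0]-C[3]),an(C[1]-C[2]),an(C[3]-C[2]),an(C[0]-C[1]),np.mean(C,0),[np.linalg.norm(C[i]-C[i-1]) for i in range(4)])
e=A(281,44,.103),A(412,184,.103),A(248,86,.103);print('strap',an(e[0]-e[1]),an(e[0]-e[2]))
d=np.array(c['color']);save(c,'crop2.png',(180,90,290,205),5)
E
```

```text
knob [ 0.57323685 -0.14876597  0.1455    ] [ 0.57329574 -0.14877184  0.14585002]
seam -18.079732067543876
index [ 0.59446537 -0.15646171  0.127     ] -19.92653009066666
green [ 0.57881648 -0.13413785  0.1315    ] 69.12157039154991
yellow [ 0.58878595 -0.14587111  0.1315    ] 10.546307765171598
lockx -21.353472564495277 -24.26931987064344 70.32152705270265 69.2565377358364 [ 0.57420091 -0.14872017  0.127     ] [np.float64(0.04610747098561177), np.float64(0.047122123387345984), np.float64(0.045357455706191506), np.float64(0.04483131251601415)]
strap 68.6695104116684 -17.50243779596544
```

View pics/crop2.png

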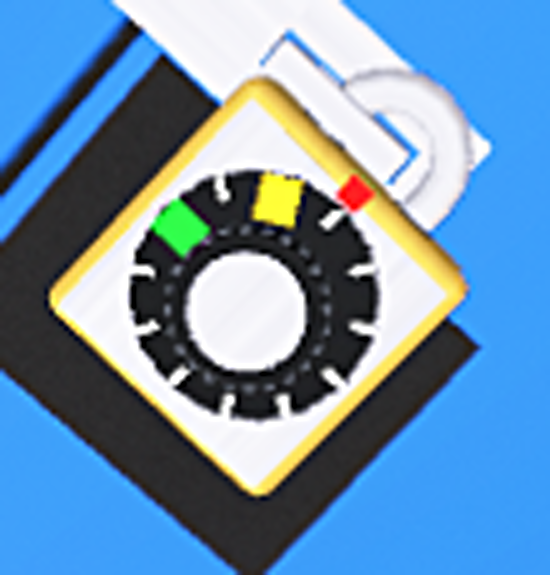

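>>> {"api": "play_rows", "payload": {
  "rows": [
    [0.5,-0.26,0,0,0,0],
    [0.5,-0.26,0,0,0,0],
    [0,0,0,0,0,-10],
    [0,0,0,0,0,-10],
    [0,0,0,0,0,-10],
    [0,0,0,0,0,-10],
    [0,0,0,0,0,-10],
    [0,0,0.5,0,0,0],
    [0,0,0.5,0,0,0],
    [0,0,0,0,0,0],
    [0,0,0,0,0,0]
  ],
  "hand": 50,
  "newtons": 25
}}

```text
time_s: 3.02
position: [0.5733, -0.15, 0.1919]
orientation: [2.497, 1.905, 0.0]
wrist_force: [-0.0, 0.2, 0.0]
finger_gap: 0.0502
grasp_force: 0.0
```

```bash
python3 - <<'E'
from h import *
s=robot.state();p=s['position'];R=Ro.from_rotvec(s['orientation']).as_matrix()
print(p,s['joints'][5],np.degrees(np.arctan2(R[1,0],R[0,0])),R[:,2],'rows to knob',(R.T@(np.array([.5733,-.1488,.133])-p)/.04).round(3))
E
```

```text
[ 0.57325284 -0.15001971  0.19192345] -0.08920859978735411 74.67365200466888 [ 5.59519698e-04 -2.15334514e-04 -9.99999820e-01] rows to knob [ 0.03  -0.008  1.473]
```

>>> {"api": "play_rows", "payload": {
  "rows": [
    [0.03,-0.01,0.5,0,0,0],
    [0,0,0.5,0,0,0],
    [0,0,0.3,0,0,0],
    [0,0,0.15,0,0,0],
    [0,0,0,0,0,0],
    [0,0,0,0,0,0]
  ]
}}

```text
time_s: 3.78
position: [0.5732, -0.1487, 0.1339]
orientation: [2.497, 1.905, 0.001]
wrist_force: [-0.0, -0.1, -0.4]
finger_gap: 0.0498
grasp_force: 0.0
```

>>> {"api": "play_rows", "payload": {
  "rows": [
    [0,0,0,0,0,0],
    [0,0,0,0,0,0],
    [0,0,0,0,0,0],
    [0,0,0,0,0,0]
  ],
  "hand": 15
}}

```text
time_s: 4.28
position: [0.5729, -0.1486, 0.1336]
orientation: [2.497, 1.905, 0.0]
wrist_force: [-1.0, 0.6, 6.0]
finger_gap: 0.0224
grasp_force: 25.9
```

>>> {"api": "play_rows", "payload": {
  "rows": [
    [0,0,0,0,0,6],
    [0,0,0,0,0,6],
    [0,0,0,0,0,6],
    [0,0,0,0,0,6],
    [0,0,0,0,0,6],
    [0,0,0,0,0,6],
    [0,0,0,0,0,6],
    [0,0,0,0,0,6],
    [0,0,0,0,0,6],
    [0,0,0,0,0,6],
    [0,0,0,0,0,0]
  ]
}}

```text
time_s: 5.65
position: [0.5733, -0.1489, 0.1336]
orientation: [3.115, 0.402, 0.001]
wrist_force: [-0.2, -2.4, 4.5]
finger_gap: 0.0225
grasp_force: 25.8
```

```bash
python3 - <<'E'
from h import *
s=robot.state();print(s['ft_torque'],s['finger_gap'],s['orientation'])
c=cam('wrist'); save(c,'w2.png',(140,80,372,300),3)
E
```

```text
[-0.59053739 -0.15510654 -0.01808003] 0.02247998613924342 [3.11496446e+00 4.02173253e-01 1.44233101e-03]
```

View pics/w2.png

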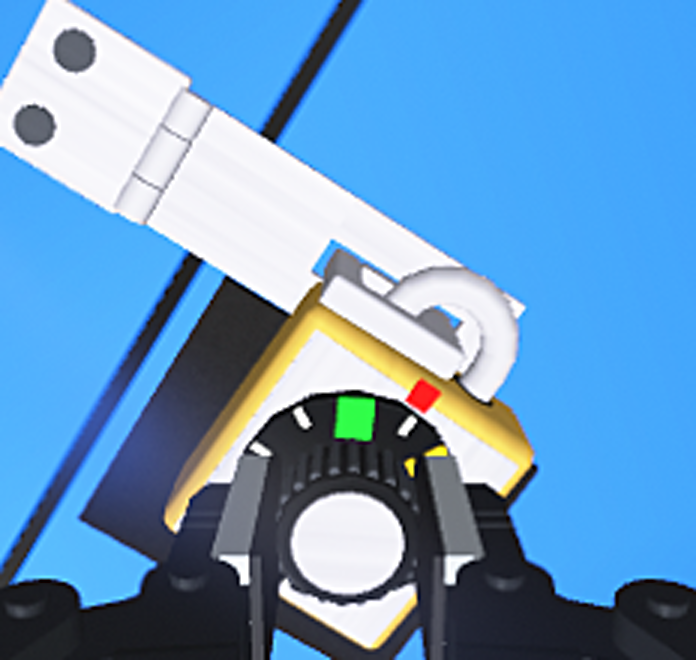

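Green is at (355,418), on the tool's x axis. The index is at (424,396). I'll work out the angle still to turn.

```bash
cat > m.py <<'E'
from h import *
def ang(c,ctr,**pts):
    out={}
    for n,(u,v,z) in pts.items():
        p=atz(c,u,v,z);out[n]=np.degrees(np.arctan2(p[1]-ctr[1],p[0]-ctr[0]))
    return out
def colors(c,box):
    hsv=cv2.cvtColor(np.array(c['color']),cv2.COLOR_RGB2HSV);o={}
    for n,lo,hi,z in (('green',(50,150,80),(75,255,255),.1315),('yellow',(27,200,150),(33,255,255),.1315),('red',(0,200,120),(4,255,255),.127)):
        m=cv2.inRange(hsv,lo,hi);k=np.zeros_like(m);x0,y0,x1,y1=box;k[y0:y1,x0:x1]=m[y0:y1,x0:x1]
        nn,_,st,ce=cv2.connectedComponentsWithStats(k)
        if nn>1: i=1+np.argmax(st[1:,4]);o[n]=(*ce[i],z);print(n,st[i,4],ce[i].round(1))
    return o
E
python3 - <<'E'
from m import *
s=robot.state();c=cam('wrist');p=s['position']
a=ang(c,(.5733,-.1489),**colors(c,(190,180,320,260)));print(a, a['green']-a['red'])
A=lambda u,v:atz(c,140+u/3,80+v/3,.127)
e=A(320,325),A(532,432);print('face',np.degrees(np.arctan2(*(e[0]-e[1])[[1,0]])))
# staple bar top edges
e=A(328,280),A(468,350);print('staple +x?',e,np.degrees(np.arctan2(*(e[0]-e[1])[[1,0]])))
E
```

```text
green 182 [257.8 218.9]
yellow 8 [286.4 229.9]
red 46 [280.5 212. ]
{'green': np.float64(12.484783608906522), 'yellow': np.float64(-40.59509459856648), 'red': np.float64(-19.00310672425468)} 31.4878903331612
face 77.07530013956976
staple +x? (array([ 0.61050045, -0.13539165,  0.127     ]), array([ 0.60476174, -0.16165336,  0.127     ])) 77.67349717891754
```

>>> {"api": "play_rows", "payload": {
  "rows": [
    [0,0,0,0,0,6],
    [0,0,0,0,0,6],
    [0,0,0,0,0,6],
    [0,0,0,0,0,6],
    [0,0,0,0,0,5],
    [0,0,0,0,0,3],
    [0,0,0,0,0,0],
    [0,0,0,0,0,0]
  ]
}}

```text
time_s: 6.75
position: [0.5731, -0.1489, 0.1336]
orientation: [3.106, -0.469, 0.001]
wrist_force: [-0.1, -3.8, 5.2]
finger_gap: 0.0226
grasp_force: 26.0
```

```bash
python3 - <<'E'
from m import *
s=robot.state();c=cam('wrist');p=s['position'];print(p,s['ft_torque'])
a=ang(c,(.5733,-.1489),**colors(c,(190,180,320,260)));print(a, a['green']-a['red'])
E
```

```text
[ 0.57305747 -0.14892983  0.13355614] [-0.7941047   0.12884009 -0.01507996]
green 182 [257.8 218.9]
yellow 8 [286.4 229.9]
red 44 [259.  204.4]
{'green': np.float64(-17.63597195067778), 'yellow': np.float64(-73.4000060574155), 'red': np.float64(-19.17067993193182)} 1.5347079812540372
```

Green is at the index, 1.5° off. Now anticlockwise by 60°.

>>> {"api": "play_rows", "payload": {
  "rows": [
    [0,0,0,0,0,-6],
    [0,0,0,0,0,-6],
    [0,0,0,0,0,-6],
    [0,0,0,0,0,-6],
    [0,0,0,0,0,-6],
    [0,0,0,0,0,-6],
    [0,0,0,0,0,-6],
    [0,0,0,0,0,-6],
    [0,0,0,0,0,-6],
    [0,0,0,0,0,-6],
    [0,0,0,0,0,0],
    [0,0,0,0,0,0]
  ]
}}

```text
time_s: 8.3
position: [0.5727, -0.1484, 0.1335]
orientation: [-2.925, -1.147, -0.0]
wrist_force: [-1.2, 0.9, 8.2]
finger_gap: 0.0225
grasp_force: 26.2
```

```bash
python3 - <<'E'
from m import *
s=robot.state();c=cam('wrist');p=s['position'];print(p,s['ft_torque'])
a=ang(c,(.5733,-.1489),**colors(c,(190,180,350,270)));print(a, a['green']-a.get('red',0))
E
```

```text
[ 0.57273244 -0.14835219  0.13353446] [0.09819922 0.25266177 0.01617814]
green 181 [257.5 218.9]
yellow 8 [286.4 229.9]
red 43 [290.1 222.3]
{'green': np.float64(41.31282492039654), 'yellow': np.float64(-12.124101647276087), 'red': np.float64(-10.535107625233373)} 51.84793254562991
```

>>> {"api": "play_rows", "payload": {
  "rows": [
    [0,0,0,0,0,-3],
    [0,0,0,0,0,-3],
    [0,0,0,0,0,0],
    [0,0,0,0,0,0]
  ]
}}

```text
time_s: 8.85
position: [0.5727, -0.1483, 0.1335]
orientation: [-2.86, -1.298, -0.0]
wrist_force: [-1.7, 0.2, 8.8]
finger_gap: 0.0225
grasp_force: 26.2
```

>>> {"api": "play_rows", "payload": {
  "rows": [
    [0,0,0,0,0,0],
    [0,0,0,0,0,0],
    [0,0,0,0,0,0],
    [0,0,-0.5,0,0,0],
    [0,0,-0.5,0,0,0],
    [0,0,-0.3,0,0,10],
    [0,0,0,0,0,10],
    [0,0,0,0,0,10],
    [0,0,0,0,0,10],
    [0,0,0,0,0,10],
    [0,0,0,0,0,8],
    [0,0,0,0,0,0]
  ],
  "hand": 60
}}

```text
time_s: 10.35
position: [0.5728, -0.1485, 0.1852]
orientation: [-3.131, 0.254, 0.0]
wrist_force: [-0.4, -0.5, 0.8]
finger_gap: 0.0599
grasp_force: 0.0
```

```bash
python3 - <<'E'
from m import *
import pickle
c=cam('wrist');s=robot.state();p=s['position'];R=Ro.from_rotvec(s['orientation']).as_matrix();print(p,np.degrees(np.arctan2(R[1,0],R[0,0])))
pickle.dump(c,open('w3.pkl','wb'))
a=ang(c,(.5731,-.1486),**colors(c,(150,80,380,300)));print(a)
save(c,'w3.png',(140,60,372,280),3)
E
```

```text
[ 0.5727777  -0.14853518  0.18518772] -9.123599418030789
green 107 [236.1 201.2]
yellow 67 [258.1 191.9]
red 14 [257.7 180.9]
{'green': np.float64(47.75957208041459), 'yellow': np.float64(-11.995494344439184), 'red': np.float64(-10.66131685444044)}
```

View pics/w3.png

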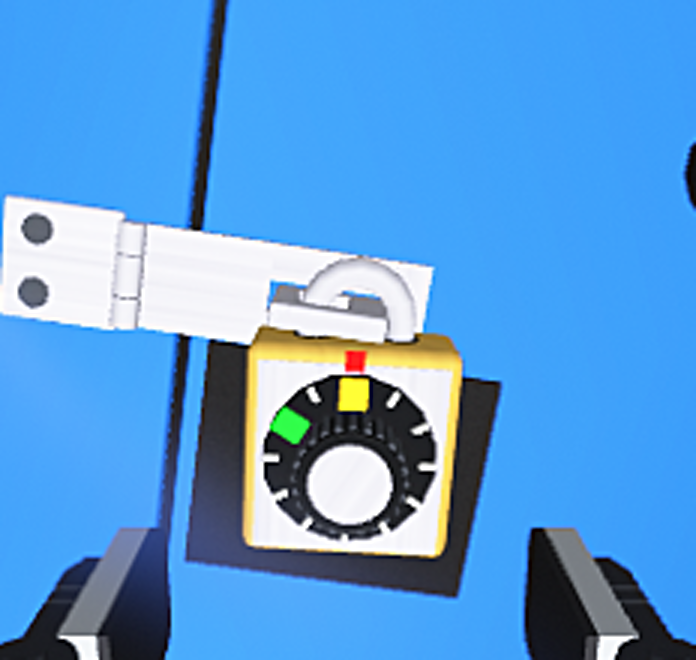

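Yellow has clicked in at the index: red is at (355,361), yellow at (353,395). The body has swung to about -10° and needs squaring to about -17.5°. I'll measure the staple tab corners and the body.

```bash
python3 - <<'E'
from m import *
import pickle
c=pickle.load(open('w3.pkl','rb'))
A=lambda u,v,z=.127:atz(c,140+u/3,60+v/3,z)
an=lambda p:np.degrees(np.arctan2(p[1],p[0]))
th=np.radians(-17.5);X=np.array([np.cos(th),np.sin(th),0]);Y=np.array([-X[1],X[0],0])
L,Rr=A(269,305),A(387,322);L2=A(270,288)
print('tab -? edge',an(L-Rr),'len',np.linalg.norm(L-Rr))
k=A(350,483,.1455);print('knob',k)
for n,q in (('tab L',L),('tab R',Rr),('tabL2',L2),('knob',k)): print(n,'in chest axes',(X@q).round(4),(Y@q).round(4))
fl,fr,bl,br=A(257,357),A(452,369),A(248,546),A(448,548)
print('lock yaw',an(fl-bl),an(fr-br),an(fl-fr)-90,'center',np.mean([fl,fr,bl,br],0))
print('seam',an(A(222,5,.1)-A(166,520,.1)),'pad',an(A(498,382,.103)-A(458,596,.103)),an(A(187,560,.103)-A(458,596,.103))-90,'strap',an(A(130,222,.103)-A(433,267,.103))-90)
E
```

```text
tab -? edge 72.379936442158 len 0.026678137378830485
knob [ 0.57339367 -0.14841132  0.1455    ]
tab L in chest axes 0.6238 0.0538
tab R in chest axes 0.6238 0.0271
tabL2 in chest axes 0.6276 0.054
knob in chest axes 0.5915 0.0309
lock yaw -13.539293310511729 -8.621164218363267 -12.909013078872704 center [ 0.57241333 -0.1486368   0.127     ]
seam -17.972120719688814 pad -16.844518463042714 -17.638984000597176 strap -17.80011998333765
```

>>> {"api": "play_rows", "payload": {
  "rows": [
    [0,0,0,0,0,2],
    [0,0,0,0,0,0],
    [0.01,0,0.6,0,0,0],
    [0,0,0.6,0,0,0],
    [0,0,0.4,0,0,0],
    [0,0,0.2,0,0,0],
    [0,0,0.13,0,0,0],
    [0,0,0,0,0,0]
  ],
  "hand": 75
}}

```text
time_s: 11.4
position: [0.5734, -0.1487, 0.1082]
orientation: [3.126, -0.31, 0.0]
wrist_force: [0.1, 0.0, 0.2]
finger_gap: 0.0752
grasp_force: 0.0
```

>>> {"api": "play_rows", "payload": {
  "rows": [
    [0,0,0,0,0,0],
    [0,0,0,0,0,0],
    [0,0,0,0,0,0],
    [0,0,0,0,0,0]
  ],
  "hand": 40,
  "newtons": 40
}}

```text
time_s: 11.9
position: [0.5735, -0.1489, 0.1089]
orientation: [3.126, -0.31, 0.002]
wrist_force: [-1.8, -1.1, 5.9]
finger_gap: 0.0494
grasp_force: 41.5
```

>>> {"api": "play_rows", "payload": {
  "rows": [
    [0,0,-0.01,0,0,1.5],
    [0,0,-0.01,0,0,1.5],
    [0,0,0,0,0,1.5],
    [0,0,0,0,0,1.8],
    [0,0,0,0,0,0],
    [0,0,0,0,0,0]
  ]
}}

```text
time_s: 12.65
position: [0.5733, -0.1486, 0.1089]
orientation: [-3.105, 0.481, -0.0]
wrist_force: [-0.8, -0.6, 0.8]
finger_gap: 0.0488
grasp_force: 42.2
```

>>> {"api": "play_rows", "payload": {
  "rows": [
    [-0.03,0,0,0,0,0],
    [-0.03,0,0,0,0,0],
    [-0.03,0,0,0,0,0],
    [-0.03,0,0,0,0,0],
    [0,0,0,0,0,0],
    [0,0,0,0,0,0]
  ]
}}

```text
time_s: 13.4
position: [0.5687, -0.1472, 0.1089]
orientation: [-3.104, 0.481, -0.0]
wrist_force: [3.3, -0.5, -1.1]
finger_gap: 0.0492
grasp_force: 41.9
```

>>> {"api": "play_rows", "payload": {
  "rows": [
    [-0.03,0,0,0,0,0],
    [-0.03,0,0,0,0,0],
    [-0.03,0,0,0,0,0],
    [-0.03,0,0,0,0,0],
    [0,0,0,0,0,0]
  ]
}}

```text
time_s: 14.02
position: [0.5639, -0.1457, 0.1089]
orientation: [-3.104, 0.481, 0.0]
wrist_force: [2.7, 1.0, 0.3]
finger_gap: 0.0489
grasp_force: 42.0
```

>>> {"api": "play_rows", "payload": {
  "rows": [
    [-0.03,0,0,0,0,0],
    [-0.03,0,0,0,0,0],
    [-0.03,0,0,0,0,0],
    [0,0,0,0,0,0]
  ]
}}

```text
time_s: 14.52
position: [0.5605, -0.1446, 0.1089]
orientation: [-3.105, 0.481, 0.0]
wrist_force: [1.8, 0.5, 0.6]
finger_gap: 0.0492
grasp_force: 42.0
```

>>> {"api": "play_rows", "payload": {
  "rows": [
    [-0.03,0,0,0,0,0],
    [-0.03,0,0,0,0,0],
    [-0.02,0,0,0,0,0],
    [0,0,0,0,0,0]
  ]
}}

```text
time_s: 15.02
position: [0.5576, -0.1437, 0.1089]
orientation: [-3.105, 0.481, -0.0]
wrist_force: [5.2, 0.1, -0.0]
finger_gap: 0.0492
grasp_force: 42.0
```

>>> {"api": "play_rows", "payload": {
  "rows": [
    [-0.02,0,0,0,0,0],
    [-0.02,0,0,0,0,0],
    [0,0,0,0,0,0]
  ]
}}

```text
time_s: 15.4
position: [0.5561, -0.1432, 0.1089]
orientation: [-3.104, 0.481, -0.0]
wrist_force: [4.9, 0.5, 0.1]
finger_gap: 0.0488
grasp_force: 42.0
```

>>> {"api": "play_rows", "payload": {
  "rows": [
    [-0.02,0,0,0,0,0],
    [0,0,0,0,0,0]
  ]
}}

```text
time_s: 15.65
position: [0.5554, -0.143, 0.1089]
orientation: [-3.105, 0.481, -0.0]
wrist_force: [4.9, 0.1, 0.7]
finger_gap: 0.0492
grasp_force: 42.0
```

>>> {"api": "play_rows", "payload": {
  "rows": [
    [-0.02,0,0,0,0,0],
    [0,0,0,0,0,0]
  ]
}}

```text
time_s: 15.9
position: [0.5546, -0.1427, 0.1089]
orientation: [-3.104, 0.481, -0.0]
wrist_force: [5.2, 1.0, 0.4]
finger_gap: 0.049
grasp_force: 42.0
```

```bash
python3 - <<'E'
from m import *
import pickle
c=cam('wrist');s=robot.state();print(s['position'],s['wrist_force'])
pickle.dump(c,open('w4.pkl','wb'))
save(c,'w4.png',(140,60,372,280),3)
E
```

```text
[ 0.55461836 -0.1426986   0.10891388] [4.49192199 0.53262432 0.45916569]
```

View pics/w4.png

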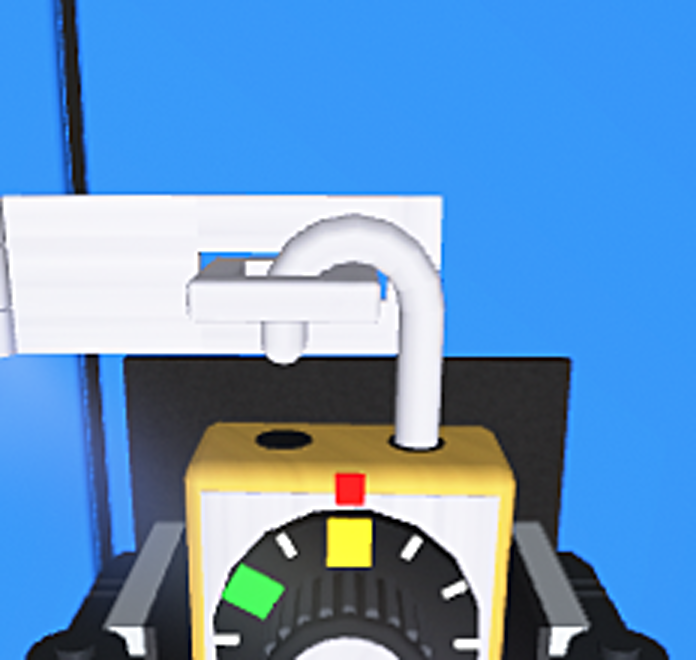

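The shackle is well open: toe tip at (284,352), body face at about v=430. I'll continue to the stop in small steps.

>>> {"api": "play_rows", "payload": {
  "rows": [
    [-0.015,0,0,0,0,0],
    [0,0,0,0,0,0]
  ]
}}

```text
time_s: 16.2
position: [0.5541, -0.1426, 0.1089]
orientation: [3.105, -0.481, 0.001]
wrist_force: [5.5, 0.5, -0.5]
finger_gap: 0.049
grasp_force: 41.9
```

>>> {"api": "play_rows", "payload": {
  "rows": [
    [-0.015,0,0,0,0,0],
    [0,0,0,0,0,0]
  ]
}}

```text
time_s: 16.45
position: [0.5539, -0.1425, 0.1089]
orientation: [3.104, -0.481, 0.002]
wrist_force: [7.6, -0.4, -2.1]
finger_gap: 0.0494
grasp_force: 41.7
```

```bash
python3 - <<'E'
from m import *
c=cam('wrist');s=robot.state();print(s['position'],s['wrist_force'])
A=lambda u,v,z:atz(c,140+u/3,60+v/3,z)
import pickle;c=pickle.load(open('w4.pkl','rb'))
X=np.array([np.cos(np.radians(-17.6)),np.sin(np.radians(-17.6)),0])
# toe tip, hole centre at axis height .115 ; tab top -x edge; face top edge
for n,u,v,z in (('tip',284,362,.115),('hole',284,439,.115),('heelhole',418,443,.115),('tab edge',284,284,.127),('tab bottom front',284,320,.121)): print(n,X@A(u,v,z))
E
```

```text
[ 0.5539139  -0.14248997  0.10893734] [ 7.80976961  0.11690557 -1.63571333]
tip 0.6100028066565084
hole 0.5974868628481336
heelhole 0.5968028120903525
tab edge 0.6239450669227156
tab bottom front 0.6177508483261906
```

>>> {"api": "play_rows", "payload": {
  "rows": [
    [-0.015,0,0,0,0,0],
    [0,0,0,0,0,0]
  ]
}}

```text
time_s: 16.75
position: [0.5537, -0.1424, 0.1089]
orientation: [3.104, -0.481, 0.003]
wrist_force: [10.8, -0.5, -4.1]
finger_gap: 0.049
grasp_force: 41.8
```

At the stop, fully open. Now back 17.5 mm so the tab sits in the gap, then check.

>>> {"api": "play_rows", "payload": {
  "rows": [
    [0.06,0,0,0,0,0],
    [0.06,0,0,0,0,0],
    [0.06,0,0,0,0,0],
    [0.06,0,0,0,0,0],
    [0.06,0,0,0,0,0],
    [0.06,0,0,0,0,0],
    [0.06,0,0,0,0,0],
    [0.035,0,0,0,0,0],
    [0,0,0,0,0,0],
    [0,0,0,0,0,0]
  ]
}}

```text
time_s: 18.0
position: [0.5683, -0.1472, 0.1089]
orientation: [-3.104, 0.481, 0.006]
wrist_force: [-7.3, 2.8, 12.7]
finger_gap: 0.049
grasp_force: 43.7
```

```bash
python3 - <<'E'
from m import *
c=cam('wrist');s=robot.state();print(s['position'],s['wrist_force'],s['position']@[.9532,-.3024,0])
save(c,'w5.png',(140,60,372,280),3)
E
```

```text
[ 0.56829857 -0.14718773  0.10886995] [-7.84127731  2.95971144 11.42859243] 0.5862117676062005
```

View pics/w5.png

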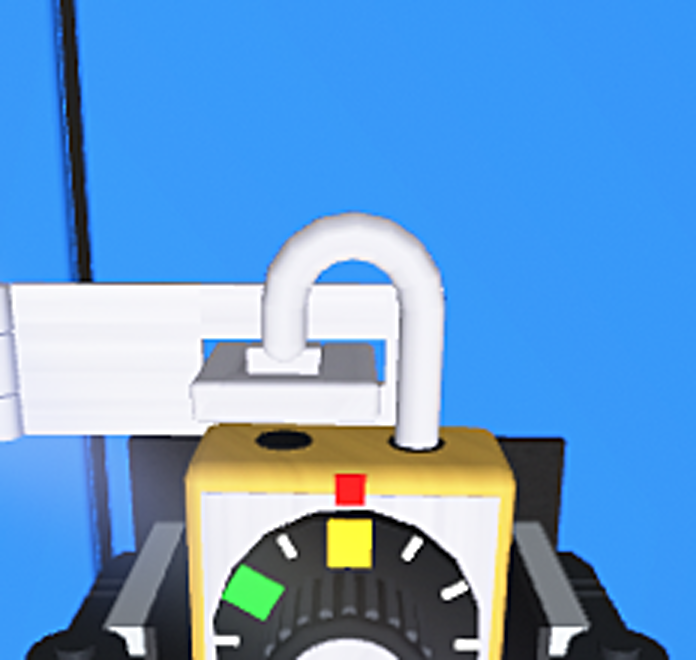

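```bash
python3 - <<'E'
from m import *
c=cam('wrist');s=robot.state();print(s['position'],s['wrist_force'],s['ft_torque'])
X=np.array([.9532,-.3024,0])
A=lambda u,v,z:(X@(atz(c,140+u/3,60+v/3,z)-s['position'])).round(4)
print('tab -x',A(284,420,.127),'tab +x',A(284,385,.127),'tip',A(284,362,.115),A(284,362,.112),'hole',A(284,439,.115),'crown in',A(350,260,.115),'body top edge',A(350,493,.127))
for v in (225,240,300,350,365,380,390,400,410,420,425,430,440,450,470,490): 
    p=atd(c,140+284/3,60+v/3);print(v,(X@(p-s['position'])).round(4),p[2].round(4))
E
```

```text
[ 0.56831612 -0.14717224  0.10888229] [-7.90410531  2.07937722 12.00015013] [ 0.38416283  1.18096965 -0.02419659]
tab -x 0.0327 tab +x 0.0379 tip 0.0383 0.0375 hole 0.0258 crown in 0.054 body top edge 0.0215
225 0.0576 0.0982
240 0.057 0.1159
300 0.0484 0.1176
350 0.0408 0.1177
365 0.0354 0.1056
380 0.0382 0.1253
390 0.0372 0.1272
400 0.0355 0.1265
410 0.0343 0.1274
420 0.0248 0.1021
425 0.0256 0.1073
430 0.0255 0.1097
440 0.0259 0.1158
450 0.0254 0.1193
470 0.0243 0.1249
490 0.0218 0.1266
```

The tab lies between face (+25.8 mm) and tip (+38.5 mm), but the lock is pressing on the rubber pad (12 N). I'll ease it up 1 mm and then go on forward.

>>> {"api": "play_rows", "payload": {
  "rows": [
    [0,0,-0.01,0,0,0],
    [0,0,-0.015,0,0,0],
    [0,0,0,0,0,0],
    [0,0,0,0,0,0]
  ]
}}

```text
time_s: 18.6
position: [0.5701, -0.1477, 0.1097]
orientation: [-3.104, 0.481, 0.001]
wrist_force: [-0.6, 0.9, -3.8]
finger_gap: 0.0492
grasp_force: 42.0
```

```bash
cat > q.py <<'E'
from m import *
c=cam('wrist');s=robot.state();print(s['position'],s['wrist_force'],s['position']@[.9532,-.3024,0])
X=np.array([.9532,-.3024,0])
def prof(u):
    r=[]
    for v in range(120,230):
        if c['range_z'][v,u]>0:
            p=atd(c,u,v);r.append((X@(p-s['position']),p[2]))
    return np.array(r)
r=prof(235);top=r[(r[:,1]>.1255)&(r[:,0]>.027)];leg=r[(r[:,1]>.113)&(r[:,1]<.1225)&(r[:,0]>.03)];f=r[(r[:,1]>.108)&(r[:,1]<.117)&(r[:,0]<.03)]
print('tab',top[:,0].min().round(4),top[:,0].max().round(4),'leg',leg[:,0].min().round(4) if len(leg) else None,'legz',leg[:,1].max() if len(leg) else None,'face',f[:,0].round(4))
E
python3 q.py
```

```text
[ 0.57010981 -0.1476933   0.10972365] [-0.18999694 -0.01090054 -4.56395211] 0.5880911225242879
tab 0.0306 0.0363 leg 0.0364 legz 0.12228531330734252 face [0.0255 0.0261 0.0255 0.0253]
```

>>> {"api": "play_rows", "payload": {
  "rows": [
    [0.03,0,0,0,0,0],
    [0,0,0,0,0,0],
    [0,0,0,0,0,0]
  ]
}}

```text
time_s: 19.02
position: [0.5713, -0.1481, 0.1099]
orientation: [-3.105, 0.481, 0.0]
wrist_force: [0.3, 0.4, -3.9]
finger_gap: 0.049
grasp_force: 42.0
```

>>> {"api": "play_rows", "payload": {
  "rows": [
    [0,0,-0.04,0,0,0],
    [0,0,-0.04,0,0,0],
    [0,0,-0.04,0,0,0],
    [0,0,0,0,0,0]
  ]
}}

```text
time_s: 19.52
position: [0.5714, -0.1481, 0.1149]
orientation: [3.104, -0.481, 0.001]
wrist_force: [0.7, 0.3, -4.4]
finger_gap: 0.049
grasp_force: 42.0
```

```bash
python3 q.py
```

```text
[ 0.57137706 -0.14806302  0.11476054] [-0.02121906 -0.16604661 -4.16743972] 0.5894108684285901
tab 0.0297 0.0343 leg 0.0388 legz 0.12242755688139292 face [0.0256]
```

No resistance, so I'll lift on gently, then higher.

>>> {"api": "play_rows", "payload": {
  "rows": [
    [0,0,-0.06,0,0,0],
    [0,0,-0.06,0,0,0],
    [0,0,-0.06,0,0,0],
    [0,0,-0.06,0,0,0],
    [0,0,-0.06,0,0,0],
    [0,0,-0.06,0,0,0],
    [0,0,-0.06,0,0,0],
    [0,0,-0.06,0,0,0],
    [0,0,-0.06,0,0,0],
    [0,0,0,0,0,0]
  ]
}}

```text
time_s: 20.82
position: [0.5714, -0.1481, 0.1365]
orientation: [3.104, -0.481, 0.0]
wrist_force: [0.7, 0.4, -4.9]
finger_gap: 0.0493
grasp_force: 42.0
```

>>> {"api": "play_rows", "payload": {
  "rows": [
    [0,0,-0.2,0,0,0],
    [0,0,-0.3,0,0,0],
    [0,0,-0.3,0,0,0],
    [0,0,-0.3,0,0,0],
    [0,0,-0.3,0,0,0],
    [0,0,-0.3,0,0,0],
    [0,0,-0.3,0,0,0],
    [0,0,-0.3,0,0,0],
    [0,0,-0.2,0,0,0],
    [0,0,-0.1,0,0,0],
    [0,0,0,0,0,0],
    [0,0,0,0,0,0]
  ]
}}

```text
time_s: 22.32
position: [0.5711, -0.148, 0.2399]
orientation: [-3.104, 0.481, 0.001]
wrist_force: [-0.5, 0.4, -4.4]
finger_gap: 0.0491
grasp_force: 42.1
```

```bash
python3 - <<'E'
from h import *
c=cam('wrist');s=robot.state();print(s['position'],s['wrist_force'],s['qd'].round(3))
save(c,'w6.png',(140,60,372,280),3)
E
```

```text
[ 0.5711108  -0.14798391  0.23984832] [-2.46942880e-01 -7.87522761e-04 -3.83532888e+00] [ 0.001  0.001 -0.003  0.001  0.002  0.002]
```

View pics/w6.png

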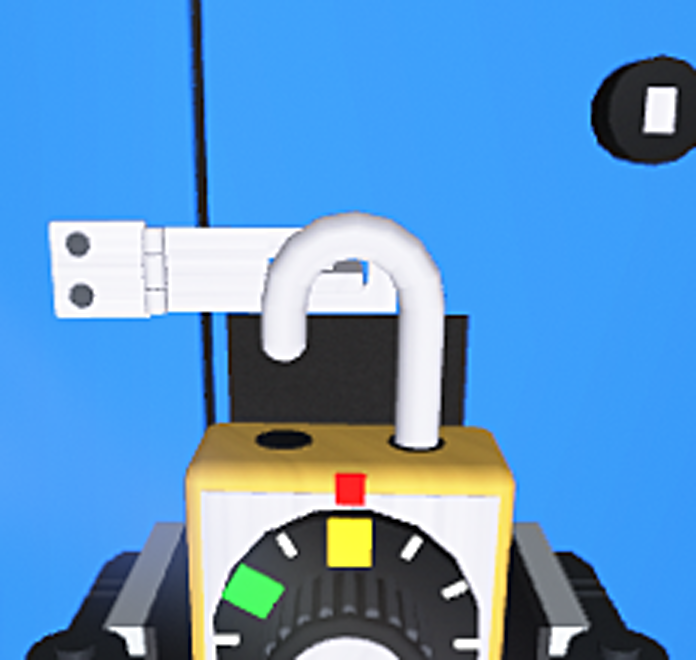

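The lock is open (tip (284,350), hole (284,439)), level, and held about 13 cm above the lid. Handing in.

```bash
python3 -c "
from cell import ticket
print(ticket.finish_job())"
```

```text
the job is handed in; nothing more can be done
None
```

I dialled the padlock (green, then yellow), pulled it fully open and freed it from the staple. The job was handed in with the arm holding it open, level and still, about 13 cm above the lid; no verdict came back.

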